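Hold a vial on its stops in a spring nest

ROBOT

A 7-joint arm with a two-finger parallel gripper is mounted at the origin on a cart in front of the work surface, level with it; the furniture and walls round the work are solid. World frame = base frame: x ahead of the robot, y to its left, z up, the work surface at z = 0. Lengths are in m, angles in rad, forces in N, time in s.
With the tool pointing down it reaches from about 0.425 to 0.875 m from the base axis. Payload 4.7 kg.
Tool frame: the origin (TCP) lies midway between the tips of the shut fingers; the grasp point (between the pads) lies 19 mm behind it; z points along the fingers, y is the line along which they close (so a half turn about z gives the same grasp; the last joint's range is limited). The gripper opens to 87 mm and grips with 3 to 60 N. Pads are 19 mm wide; open, the fingers measure 117 mm over their backs; the gripper's body (75 mm by 190 mm) begins 51 mm behind the grasp point.
Start: joints at [0.014, 0.321, -0.07, 1.45, 0.023, 1.371, -0.057], TCP at [0.65, -0, 0.223] pointing down, gripper open.
Joint ranges: [-2.86, 2.86], [-0.3, 2.09], [-1.38, 1.24], [0.06, 2.45], [-1.56, 4.7], [0.09, 2.05], [-2.69, 2.69]. Speed limits (rad/s): [2.57, 2.57, 3.14, 3.14, 3.14, 3.14, 3.14].

INTERFACE

Orientations are given as a rotation vector (axis times angle).
In Python, from bench import ctrl gives the robot as it stands. The module is installed in compiled form; this text tells all that it offers.
- The arm moves only by the shell command python3 -m handwheel 'ROWS' [FORCE]. ROWS is JSON, a list of rows, each a list of 7 numbers: the finger opening in m, from 0 to 0.087, then the shift along the tool's x, y, z in m, then the turn, a rotation vector about the tool's x, y, z in degrees. A call has 1 to 12 rows; each row shifts and turns the commanded pose from where the row before left it, along the tool's axes as they then stand; what a row does not reach is not made up. A row lasts 1/8 s, in which the tool goes at most 62.5 mm and 10.7 degrees, less where a joint would pass 70% of its speed; a pose out of reach is approached as far as the arm can. A call is refused whole if a number of a shift passes 0.0625 or a number of a turn 10.7, either way. A call with a gripper value outside its range is refused whole. The fingers move at their own pace and stop on an object; FORCE is the grip in N (left out, the last holds). Time passes only in rows, so rows that do not move let the fingers close. It gives the time, the measured TCP pose, the force, the opening and the grip force at its end, in the units of the state.
- ctrl.get_state(): the state, without advancing time (a new reading comes with each control period).
- ctrl.get_image(name): name is "scene" or "side" or "wrist"; returns (picture, depth): 480x640x3 uint8, blue, green, red; 480x640 float32, m along the optical axis (not along the pixel's ray), 0 where there is no reading.
- ctrl.camera_info(name): a dict with "intrinsics" (3x3 intrinsics, pixels), "D" ([k1, k2, p1, p2, k3] as OpenCV has them; the pictures are not rectified), "R" (3x3) and "t" (3): a world point X has camera coordinates R X + t. Camera axes: x right, y down, z forward; pixel columns grow to the right and rows downward; lengths in m; the calibration is good to about 2 mm. A picture is of the moment at which its call begins: read the wrist's pose just before it. camera_info takes no time and is no camera call; for the wrist camera it gives the pose at the moment of the call.
- ctrl.close_job(): hands the job in; it is judged then, once.
The state is a dict: "time": time; "joint_positions": joint angles; "qd": joint speeds; "joint_torque": joint torques, N m; "position": TCP position; "tool_rot": TCP orientation; "ft_force": force on the tool from outside, world axes, zero at the start; "torque": the same for the moment, N m; "grip_width": opening from 0.0 (shut) to 1.0 (fully open); "grip_force": force on a finger pad.
Only numpy, scipy, OpenCV 4.12 (cv2) and the standard library are available. Lean on these libraries where they do the work, as an engineer would, in place of code of your own. Each camera call takes 0.05 s, during which the arm holds its last target. There are 200 camera calls.

TASK

Take the taller of the two serum vials on the worktop and set it upright, foot down, between the low guides of the aluminium spring nest. Keeping hold of it, push it along the channel against the sprung plunger until the glass is firmly home on the two steel stop posts, without forcing it, and finish still gripping it and holding it there against the spring for the reading. Leave the other vial, the bottle, the beaker and the petri dish where they are.

Things in the scene. Friction and masses are not known exactly. Their poses are not given: they have to be found in the camera images.
- tall_vial: The vial to load: white-capped glass serum vial, round, 27 mm in diameter, 64 mm tall, 25 to 50 g, standing upright on the worktop. Origin: centre of its underside, z up. It and the short vial may stand in each other's place.
- short_vial: Other vial, not to be used: black-capped, 25 mm in diameter, 56 mm tall. Origin: centre of its underside.
- nest: Spring nest, fixed to the worktop, turned up to 20 degrees either way: aluminium base plate 150 x 70 mm, upper face 10 mm above the worktop. Origin: centre of its underside; x axis along the channel, from the open mouth (robot's side) to the plunger; z up. An aluminium plunger block 42 mm wide, 46 mm high above the plate, stands at x = 26 to 70 mm.
- stop_posts: The hard stop: two upright steel posts, 7 mm in diameter and 48 mm high above the plate, at x = 15 mm, y = -8 and +8 mm of the nest (23 mm over both). Origin: on the plate's upper face at the place 'seat'; axes as the nest.
- plunger (a joint): Travel of the sprung plunger in m: 0 at rest (fully out), growing as it is pressed along the nest's +x; 0.010 when the 27 mm vial stands on both stop posts (it can go no farther than 0.014). The spring pushes back with 3 N at 0 and 9 N at 0.010.
- plunger_tip (a point): Centre of the flat end of the plunger, a steel pin 7 mm in diameter that comes out between the stop posts toward the mouth, 30 mm above the plate's upper face; at rest 3.5 mm beyond 'seat' on the nest's +x side.
- seat (a point): Point on the plate's upper face where the centre of the vial's underside is when the vial touches both stop posts. Axes as the nest.
- mouth (a point): Point on the plate's upper face in the middle of the channel, 45 mm before 'seat'; a vial set down here does not touch the plunger yet. Axes as the nest. The channel, open above, is 33 mm wide between two black guides 8 mm high and 6 mm wide, straight from 60 to 4 mm before 'seat', flared from there to 72 mm.
- rinse_bottle: Bystander: plastic reagent bottle, 46 mm in diameter, 98 mm tall. Origin: centre of its underside.
- beaker: Bystander: glass beaker, 53 mm in diameter, 70 mm tall. Origin: centre of its underside.
- petri: Bystander: petri dish with lid, 62 mm in diameter, 14 mm tall. Origin: centre of its underside. (Not listed: the fixed bench analyser with an upright screen on the left, y > 0.04 m, x > 0.42 m with its drawer; it is a solid obstacle up to 0.5 m high, so draw back toward the robot when passing it.)
Mind the look-alikes: they are no part of the job. Of the things shaped like the tall_vial, the white one is meant.

How it is judged:
By the outcome, as a careful person would: the job done as asked, in the order asked, and still so for the second after the job is handed in, while the arm keeps its last pose, push and grip.
It also fails if it takes over 59 s, if anything falls off the work surface, if the arm or the gripper's body presses on something with over 40 N, if the wrist force passes 120 N, or if a joint passes its speed limit or range.

## Working session

There is one attempt and no reset: what is moved stays moved. The work goes in short steps, Python scripts to look and compute and a shell command to move; the robot and the scene stay as the last step left them, time stands still between calls to the robot, and variables do not carry over. Pictures are saved under pics/ and viewed, at most 10 in all, crops included, and the job is handed in when it is done.

```bash
mkdir -p pics
cat > h.py <<'E'
import numpy as np, cv2
from bench import ctrl
def grab(n):
    inf=ctrl.camera_info(n); im,d=ctrl.get_image(n)
    return im,d,{k:np.array(v,float) for k,v in inf.items() if k in("intrinsics","D","R","t")}
def ray(inf,uv):
    p=cv2.undistortPoints(np.array(uv,float).reshape(-1,1,2),inf["intrinsics"],inf["D"]).reshape(-1,2)
    d=np.c_[p,np.ones(len(p))]@inf["R"]; return -inf["R"].T@inf["t"],d
def plane(inf,uv,z):
    c,d=ray(inf,uv); return c+d*((z-c[2])/d[:,2])[:,None]
def cloud(inf,d):
    v,u=np.mgrid[0:480,0:640]; uv=np.c_[u.ravel(),v.ravel()].astype(float)
    p=cv2.undistortPoints(uv.reshape(-1,1,2),inf["intrinsics"],inf["D"]).reshape(-1,2)
    return ((np.c_[p,np.ones(len(p))]*d.reshape(-1,1)-inf["t"])@inf["R"]).reshape(480,640,3)
def proj(inf,X):
    return cv2.projectPoints(np.array(X,float).reshape(-1,1,3),cv2.Rodrigues(inf["R"])[0],inf["t"],inf["intrinsics"],inf["D"])[0].reshape(-1,2)
E
python3 - <<'E'
from h import *
s=ctrl.get_state();print({k:np.round(s[k],4) for k in("time","position","tool_rot","ft_force","grip_width")})
for n in("scene","wrist","side"):
    im,d,inf=grab(n);np.savez("pics/"+n+".npz",im=im,d=d,**inf);cv2.imwrite(f"pics/{n}0.png",im)
    print(n,np.round(-inf["R"].T@inf["t"],3),np.round(inf["R"][2],2),inf["intrinsics"][0,0])
E
```

```text
{'time': np.float64(0.0), 'position': array([ 0.6494, -0.    ,  0.2214]), 'tool_rot': array([-2.2204, -2.2206,  0.0023]), 'ft_force': array([-0.1297,  0.2015, -0.7998]), 'grip_width': np.float64(1.0036)}
scene [-0.022 -0.7    0.46 ] [ 0.68  0.56 -0.47] 463.5838574682741
wrist [0.65  0.073 0.383] [-0.   -0.27 -0.96] 407.36914082614686
side [ 0.495 -0.991  0.423] [ 0.09  0.9  -0.42] 541.8727209055689
```

View pics/scene0.png

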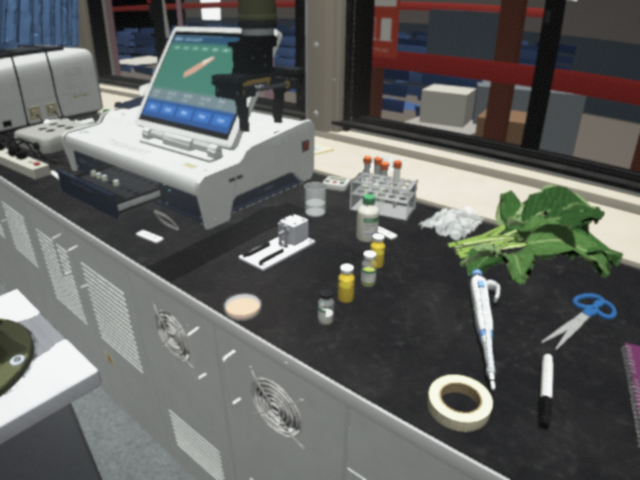

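View pics/wrist0.png

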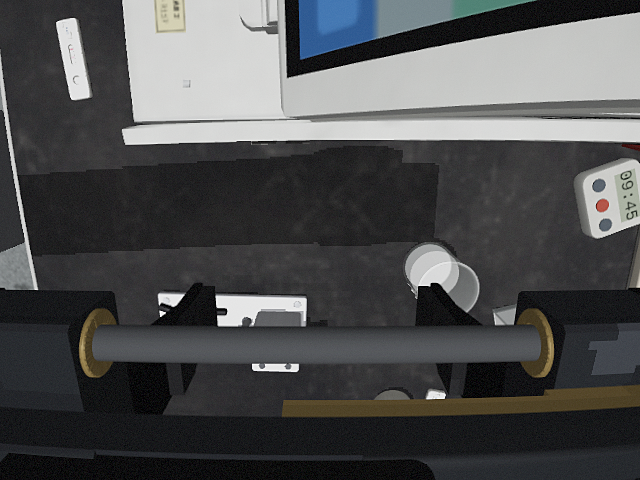

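View pics/side0.png

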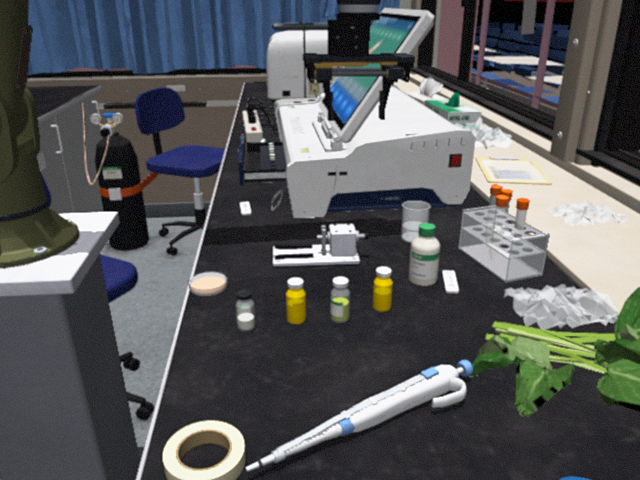

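Four vial shapes, in side-view pixels: black-capped clear at (245,310), amber at (296,300), clear/white with white cap at (340,298), amber at (383,288). The (340,298) one fits: white cap, clear glass, not amber. I'll confirm that in an enlarged crop and measure from it.

Run:
```python
from h import *
A={n:dict(np.load(f"pics/{n}.npz")) for n in("scene","side","wrist")}
s=A["side"]["im"];c=A["scene"]["im"]
a=cv2.resize(s[205:345,180:460],None,fx=2.8,fy=2.8,interpolation=cv2.INTER_CUBIC)[:,:784]
b=cv2.resize(c[205:335,220:400],None,fx=1.6,fy=1.6,interpolation=cv2.INTER_CUBIC)
o=np.zeros((a.shape[0]+b.shape[0],a.shape[1],3),np.uint8);o[:a.shape[0]]=a;o[a.shape[0]:,:b.shape[1]]=b
print(o.shape);cv2.imwrite("pics/crop.png",o)
for n in("side","scene"):
    P=cloud(A[n],A[n]["d"]);ok=(A[n]["d"]>0)&(P[...,0]>.4)&(P[...,0]<.9)&(P[...,1]>-.4)&(P[...,1]<.15)&(P[...,2]>.02)&(P[...,2]<.15)
    m=cv2.morphologyEx(ok.astype(np.uint8),cv2.MORPH_OPEN,np.ones((2,2)))
    k,l,st,ce=cv2.connectedComponentsWithStats(m)
    print(n)
    for i in range(1,k):
        if st[i,4]>40:
            q=P[l==i];print(st[i],np.round(np.percentile(q,[3,50,97],axis=0),3).tolist())
```

```text
(600, 784, 3)
side
[  286   141   184   136 12366] [[0.538, -0.243, 0.022], [0.724, 0.069, 0.079], [0.888, 0.113, 0.143]]
[ 461  185   70   88 3131] [[0.839, -0.243, 0.021], [0.874, -0.176, 0.071], [0.901, -0.101, 0.123]]
[318 225  51  29 939] [[0.576, -0.145, 0.0], [0.609, -0.14, 0.042], [0.654, -0.046, 0.057]]
[374 268  19  34 539] [[0.637, -0.316, 0.001], [0.648, -0.311, 0.042], [0.677, -0.245, 0.065]]
[287 279  19  35 581] [[0.508, -0.337, 0.001], [0.52, -0.332, 0.042], [0.535, -0.27, 0.064]]
[331 278  19  35 580] [[0.57, -0.341, 0.0], [0.582, -0.336, 0.042], [0.604, -0.275, 0.064]]
[237 291  19  31 473] [[0.44, -0.349, 0.0], [0.451, -0.345, 0.038], [0.461, -0.293, 0.057]]
[515 290  52  28 731] [[0.849, -0.379, 0.019], [0.876, -0.355, 0.025], [0.899, -0.329, 0.037]]
scene
[ 178  133  135   91 6757] [[0.526, 0.064, 0.021], [0.653, 0.07, 0.092], [0.885, 0.135, 0.143]]
[ 351  157   63  123 3056] [[0.57, -0.337, 0.005], [0.851, -0.214, 0.052], [0.912, -0.1, 0.117]]
[305 183  23  28 554] [[0.733, -0.081, 0.0], [0.748, -0.067, 0.049], [0.831, -0.03, 0.068]]
[435 213  32  17 263] [[0.849, -0.377, 0.017], [0.872, -0.349, 0.024], [0.896, -0.329, 0.036]]
[279 216  33  28 672] [[0.574, -0.144, 0.012], [0.597, -0.132, 0.043], [0.657, -0.107, 0.056]]
[339 265  17  29 403] [[0.506, -0.336, -0.0], [0.512, -0.329, 0.042], [0.573, -0.304, 0.064]]
[319 290  16  27 368] [[0.435, -0.348, -0.0], [0.442, -0.341, 0.038], [0.491, -0.32, 0.056]]
```

View pics/crop.png

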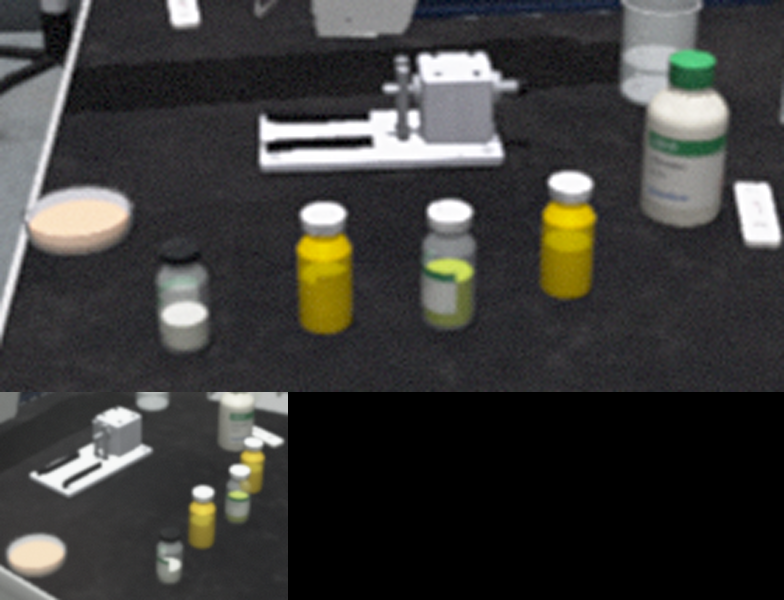

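The crop confirms it: the clear vial with a white cap and green label (centre of crop, side px (340,298)) is the tall vial. The two yellow ones beside it are amber look-alikes, and the black-capped one at (245,310) is the short vial. Next I go to an observation pose where the wrist camera sees both the vial and the nest.

```bash
python3 -m handwheel '[[0.087,-0.039,-0.028,-0.005,0,0,0],[0.087,-0.039,-0.028,-0.005,0,0,0],[0.087,-0.039,-0.028,-0.005,0,0,0],[0.087,-0.039,-0.028,-0.005,0,0,0],[0.087,-0.039,-0.028,-0.005,0,0,0],[0.087,-0.039,-0.028,-0.005,0,0,0]]'
python3 -m handwheel '[[0.087,0,0,0,0,0,10],[0.087,0,0,0,0,0,10],[0.087,0,0,0,0,0,10],[0.087,0,0,0,0,0,10],[0.087,0,0,0,0,0,10],[0.087,0,0,0,0,0,10],[0.087,0,0,0,0,0,10],[0.087,0,0,0,0,0,10],[0.087,0,0,0,0,0,10],[0.087,0,0,0,0,0,0],[0.087,0,0,0,0,0,0]]'
python3 - <<'E'
from h import *
im,d,inf=grab("wrist");np.savez("pics/w1.npz",im=im,d=d,**inf);cv2.imwrite("pics/w1.png",im)
E
```

```text
time: 0.9
position: [0.4808, -0.2352, 0.2525]
tool_rot: [-2.221, -2.221, 0.0]
ft_force: [0.6, -0.1, 0.1]
grip_width: 0.998
grip_force: 0.0
time: 2.28
position: [0.4819, -0.234, 0.2524]
tool_rot: [-3.142, -0.005, 0.0]
ft_force: [-1.3, 0.2, 0.5]
grip_width: 0.996
grip_force: 0.0
```

View pics/w1.png

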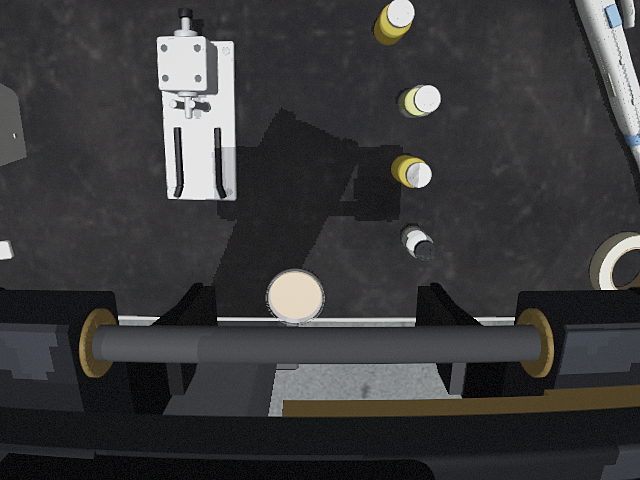

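The picture shows the target's white cap at (428,99). The nest plate covers columns 162–237 and rows 38–200, with its mouth at the bottom.

Run:
```python
from h import *
A=dict(np.load("pics/w1.npz"));im=A["im"];g=im.min(2)
P=cloud(A,A["d"])
def comp(m,uv):
    k,l,st,ce=cv2.connectedComponentsWithStats(m.astype(np.uint8));return l==l[uv[1],uv[0]],ce[l[uv[1],uv[0]]]
m,c=comp(g>175,(430,98));ct=max(cv2.findContours(m.astype(np.uint8),0,1)[0],key=len)
q=plane(A,ct.reshape(-1,2),.064)[:,:2];cc=cv2.minEnclosingCircle((q*1e3).astype(np.float32))
print("cap",c,"circ",cc,"depth z",np.median(P[m],0))
for n in("side","scene"):
    B=dict(np.load(f"pics/{n}.npz"));print(n,"proj cap",proj(B,[*(np.array(cc[0])/1e3),.064]))
B=dict(np.load("pics/side.npz"));mm,c2=comp(B["im"].min(2)>140,(340,283));print("side cap",c2,plane(B,[c2],.059))
# plate
m=(g>120);m[:,:155]=0;m[:,245:]=0;m[205:]=0
m,_=comp(m,(200,180));h=np.zeros_like(m)
rows=range(125,185);L=[];R=[]
for r in rows:
    x=np.where(m[r])[0];L.append((x.min()-.5,r));R.append((x.max()+.5,r))
F=[]
for u in range(172,232):
    y=np.where(m[:,u])[0];F.append((u,y.max()+.5))
def fl(uv):
    w=plane(A,uv,.01)[:,:2]; 
    for _ in range(3):
        vx,vy,x,y=cv2.fitLine((w*1e3).astype(np.float32),cv2.DIST_HUBER,0,.01,.01).ravel()
        e=(w*1e3-[x,y])@[-vy,vx];w=w[abs(e)<1.0]
    return np.array([x,y])/1e3,np.array([vx,vy]),len(w)
for n,a in(("L",L),("R",R),("F",F)):
    p,v,k=fl(a);print(n,p,v*np.sign(v[0]),np.degrees(np.arctan2(*(v*np.sign(v[0]))[::-1])),k)
# tops: block and posts
for lo,hi,n in((.052,.0565,"block"),(.0568,.062,"posts")):
    k=(P[...,2]>lo)&(P[...,2]<hi);k[:,:140]=0;k[:,250:]=0;k[210:]=0
    w=P[k];print(n,k.sum(),w.mean(0) if k.any() else "", cv2.minAreaRect((w[:,:2]*1e3).astype(np.float32)) if k.sum()>5 else "")
```

```text
cap [427.1852552   98.28922495] circ ((582.806640625, -325.1654052734375), 10.608314514160156) depth z [ 0.58307344 -0.32529828  0.06289543]
side proj cap [[340.03907979 279.38237355]]
scene proj cap [[369.1745137  252.35089842]]
side cap [339.97674419 280.6744186 ] [[ 0.58345961 -0.31972757  0.059     ]]
L [ 0.532887   -0.08438839] [ 0.9997023  -0.02440123] -1.3982261 60
R [ 0.54124165 -0.15427397] [ 0.9991083  -0.04222112] -2.419811 60
F [ 0.48878247 -0.12292597] [0.00104125 0.99999946] 89.94034 45
block 2468 [ 0.61083295 -0.12167895  0.05503361] ((604.3512573242188, -121.0263671875), (42.492897033691406, 58.39621353149414), 88.52445983886719)
posts 189 [ 0.59900213 -0.1206568   0.05731693] ((603.045654296875, -120.99790954589844), (36.693965911865234, 55.86391830444336), 88.66034698486328)
```

Vial at about (0.583, -0.324). Nest origin, which is also the seat, is at about (0.564, -0.120), yaw about -1.6°. I'll go down around the vial with the jaws closing along y, since the neighbours stand along x.

```bash
python3 -m handwheel '[[0.087,0.0505,0.045,0,0,0,0],[0.087,0.0505,0.045,0,0,0,0],[0.087,0,0,0,0,0,1.6],[0.087,0,0,0.055,0,0,0],[0.087,0,0,0.055,0,0,0],[0.087,0,0,0.05,0,0,0],[0.087,0,0,0.04,0,0,0],[0.087,0,0,0.02,0,0,0],[0.087,0,0,0.016,0,0,0],[0.087,0,0,0,0,0,0],[0.087,0,0,0,0,0,0]]'
```

```text
time: 3.7
position: [0.5764, -0.3178, 0.0182]
tool_rot: [3.14, -0.044, 0.004]
ft_force: [0.0, 0.7, 0.9]
grip_width: 1.0
grip_force: 0.0
```

```bash
python3 -m handwheel '[[0.087,0.0068,0.006,0.001,0,0,0],[0.087,0,0,0,0,0,0],[0.02,0,0,0,0,0,0],[0.02,0,0,0,0,0,0],[0.02,0,0,0,0,0,0],[0.02,0,0,0,0,0,0],[0.02,0,0,0,0,0,0],[0.02,0,0,0,0,0,0]]' 35
```

```text
time: 4.7
position: [0.582, -0.3234, 0.0156]
tool_rot: [3.141, -0.044, 0.0]
ft_force: [0.0, 0.1, -0.0]
grip_width: 0.402
grip_force: 0.0
```

```bash
python3 -m handwheel '[[0.02,0,0,0,0,0,0],[0.02,0,0,0,0,0,0],[0.02,0,0,0,0,0,0]]' 35; python3 -m handwheel '[[0.02,0,0,-0.02,0,0,0],[0.02,0,0,-0.03,0,0,0],[0.02,0,0,-0.03,0,0,0],[0.02,0,0,0,0,0,0]]'
```

```text
time: 5.08
position: [0.582, -0.3235, 0.0156]
tool_rot: [3.141, -0.044, 0.0]
ft_force: [0.5, -0.2, 0.1]
grip_width: 0.301
grip_force: 35.0
time: 5.58
position: [0.5844, -0.3246, 0.1002]
tool_rot: [3.138, -0.044, 0.011]
ft_force: [-0.5, -0.1, -1.0]
grip_width: 0.307
grip_force: 35.0
```

```bash
python3 -m handwheel '[[0.02,-0.0143,-0.0407,0,0,0,0],[0.02,-0.0143,-0.0407,0,0,0,0],[0.02,-0.0143,-0.0407,0,0,0,0],[0.02,-0.0143,-0.0407,0,0,0,0],[0.02,-0.0143,-0.0407,0,0,0,0],[0.02,0,0,0,0,0,0],[0.02,0,0,0,0,0,0],[0.02,0,0,0,0,0,0]]'
python3 - <<'E'
from h import *
s=ctrl.get_state();print(s["position"],s["tool_rot"])
im,d,inf=grab("wrist");np.savez("pics/w2.npz",im=im,d=d,**inf)
i2,d2,f2=grab("side");np.savez("pics/s2.npz",im=i2,d=d2,**f2)
i3,d3,f3=grab("scene");np.savez("pics/c2.npz",im=i3,d=d3,**f3)
z=cv2.resize(i2[150:290,240:400],(480,420),interpolation=cv2.INTER_CUBIC)
o=np.zeros((600,800,3),np.uint8);o[:360,:480]=cv2.resize(im,(480,360));o[180:,320:][:420,:480]=z
o[360:600,0:320]=cv2.resize(i3[180:300,210:370],(320,240))
cv2.imwrite("pics/m2.png",o)
E
```

```text
time: 6.58
position: [0.5163, -0.1195, 0.0955]
tool_rot: [3.141, -0.047, 0.0]
ft_force: [0.7, -0.1, -0.2]
grip_width: 0.3
grip_force: 35.0
[ 0.51627383 -0.11949455  0.0955036 ] [ 3.14063780e+00 -4.72760697e-02  7.23507050e-05]
```

View pics/m2.png

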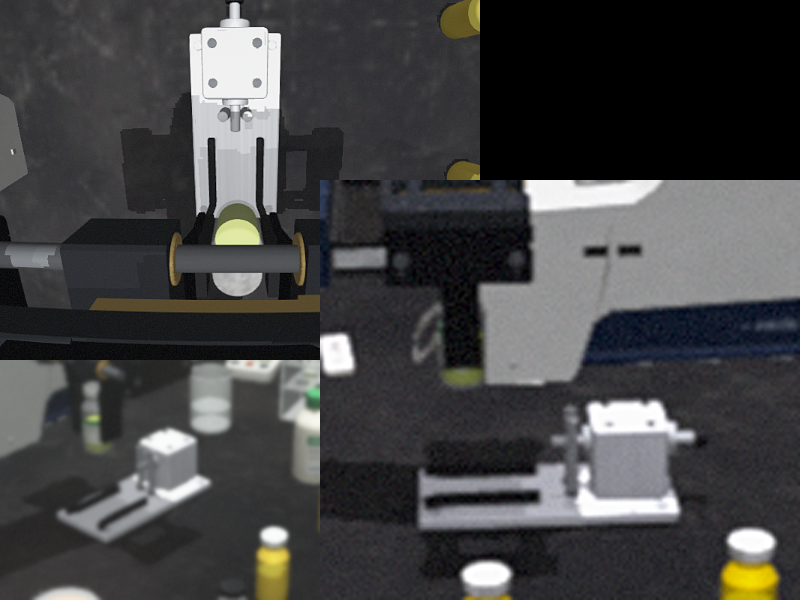

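The wrist part shows the vial held upright between the fingers (montage ~(238,240)) and facing the channel. The side part shows its foot well above the plate. I'll refine the channel midline from the guides.

Run:
```python
from h import *
A=dict(np.load("pics/w2.npz"));im=A["im"];g=im.max(2)
tcp=np.array([.51627,-.11949]);a=-2*.047276/3.1406;u=np.array([np.cos(a),np.sin(a)]);n=np.array([-u[1],u[0]])
G={};
for nm,lo,hi in(("l",268,300),("r",330,365)):
    pts=[]
    for r in range(195,255):
        x=np.where(g[r,lo:hi]<70)[0]
        if 3<len(x)<16: pts.append((lo+(x.min()+x.max())/2,r))
    w=(plane(A,pts,.018)[:,:2]-tcp)*1e3;X=np.c_[w@u,w@n];p=np.polyfit(X[:,0],X[:,1],1)
    print(nm,len(pts),"x range",X[:,0].min(),X[:,0].max(),"slope deg",np.degrees(np.arctan(p[0])),"y@20,45",np.polyval(p,[20,45]))
# posts / vial edges
hsv=cv2.cvtColor(im,cv2.COLOR_BGR2HSV)
for r in (285,295,305,315):
    x=np.where((hsv[r,270:365,1]>60)&(hsv[r,270:365,2]>60))[0]+270
    q=plane(A,[(x.min(),r),(x.max(),r)],.11)[:,:2]-tcp if len(x) else None
    print(r,(x.min(),x.max()) if len(x) else "", "mid y mm",(q@n*1e3).round(1) if len(x) else "", q@u*1e3 if len(x) else "")
# post tops by depth
P=cloud(A,A["d"]);m=(P[...,2]>.052)&(P[...,2]<.063);m[:140]=0;m[175:]=0
k,l,st,ce=cv2.connectedComponentsWithStats(m.astype(np.uint8))
for i in range(1,k):
    if st[i,4]>8:
        w=(P[l==i][:,:2]-tcp)*1e3;print("post?",ce[i],st[i,4],(w@u).mean(),(w@n).mean())
```

```text
l 60 x range 0.6259344193052543 37.039528175316924 slope deg 0.48209668305248593 y@20,45 [20.3429465  20.55330582]
r 60 x range 0.6612530963302474 37.070033496811625 slope deg 0.9259236850780604 y@20,45 [-17.99960151 -17.59555591]
285 (np.int64(294), np.int64(338)) mid y mm [ 8.5 -8.5] [16.33606491 16.35141588]
295 (np.int64(290), np.int64(342)) mid y mm [ 10.1 -10.1] [12.17008681 12.18835131]
305 (np.int64(289), np.int64(343)) mid y mm [ 10.6 -10.6] [7.93976333 7.9588599 ]
315 (np.int64(287), np.int64(345)) mid y mm [ 11.4 -11.5] [3.63864861 3.65930386]
post? [297.07236842 154.82236842] 152 62.58676016249171 9.168499476162436
post? [329.97350993 154.65562914] 151 62.67471255212867 -6.694602951251168
```

```bash
python3 -m handwheel '[[0.02,0.0025,-0.0013,0,0,0,-0.4],[0.02,0,0,0.03,0,0,0],[0.02,0,0,0.02,0,0,0],[0.02,0,0,0.01,0,0,0],[0.02,0,0,0.006,0,0,0],[0.02,0,0,0,0,0,0],[0.02,0,0,0,0,0,0]]'
```

```text
time: 7.6
position: [0.5194, -0.1168, 0.0303]
tool_rot: [3.141, -0.033, 0.002]
ft_force: [0.4, -0.6, -0.7]
grip_width: 0.301
grip_force: 35.0
```

```bash
python3 -m handwheel '[[0.02,0,0,0.003,0,0,0],[0.02,0,0,0,0,0,0]]'; python3 -m handwheel '[[0.02,0,0,0.001,0,0,0],[0.02,0,0,0,0,0,0]]';python3 -m handwheel '[[0.02,0,0,0.0005,0,0,0],[0.02,0,0,0,0,0,0]]'
```

```text
time: 7.85
position: [0.5187, -0.1167, 0.0266]
tool_rot: [-3.141, 0.033, -0.0]
ft_force: [0.5, 0.2, -0.1]
grip_width: 0.301
grip_force: 35.0
time: 8.1
position: [0.5187, -0.1167, 0.0255]
tool_rot: [3.141, -0.033, 0.0]
ft_force: [0.1, 0.4, 0.3]
grip_width: 0.304
grip_force: 35.0
time: 8.35
position: [0.5188, -0.1167, 0.0255]
tool_rot: [3.141, -0.033, 0.0]
ft_force: [-2.3, 0.9, 5.7]
grip_width: 0.302
grip_force: 35.0
```

```bash
python3 -m handwheel '[[0.02,0,0,-0.0004,0,0,0],[0.02,0,0,0,0,0,0]]'
python3 - <<'E'
from h import *
s=ctrl.get_state();tcp=np.array(s["position"])[:2];rv=np.array(s["tool_rot"]);R=cv2.Rodrigues(rv)[0];u=R[:2,0];n=np.array([-u[1],u[0]])
im,d,A=grab("wrist");np.savez("pics/w3.npz",im=im,d=d,**A);g=im.max(2)
i2,_,_=grab("side")
o=np.zeros((480,800,3),np.uint8);o[:,:400]=cv2.resize(im[100:340,220:420],(400,480));o[:,400:]=cv2.resize(i2[180:300,260:360],(400,480));cv2.imwrite("pics/m3.png",o)
P=cloud(A,d);w=(P[...,:2]-tcp)*1e3
m=(P[...,2]>.05)&(P[...,2]<.063)&(abs(w@n)<16)&(w@u>48)&(w@u<70)
k,l,st,ce=cv2.connectedComponentsWithStats(m.astype(np.uint8))
for i in range(1,k):
    if st[i,4]>8: q=w[l==i];print("post?",ce[i].round(),st[i,4],(q@u).mean(),(q@n).mean())
zz=(P[...,2]<.05)&(P[...,2]>.014)&(P[...,2]<.0195)&(g<70)&(w@u>18)&(w@u<40)
for sg in(1,-1):
    q=w[zz&(sg*(w@n)>10)&(sg*(w@n)<28)];print("guide",len(q),np.median(q@n) if len(q) else "")
print(tcp,s["ft_force"])
E
```

```text
time: 8.6
position: [0.5188, -0.1168, 0.0256]
tool_rot: [3.141, -0.033, 0.0]
ft_force: [0.0, 0.5, 3.8]
grip_width: 0.301
grip_force: 35.0
post? [298. 174.] 396 60.46131347574267 5.80436585615307
post? [347. 174.] 376 60.4299324191854 -9.705623337725449
guide 679 17.327732135355124
guide 652 -21.0736668546841
[ 0.51878163 -0.11676716] [0.00715703 0.4851843  3.76919039]
```

View pics/m3.png

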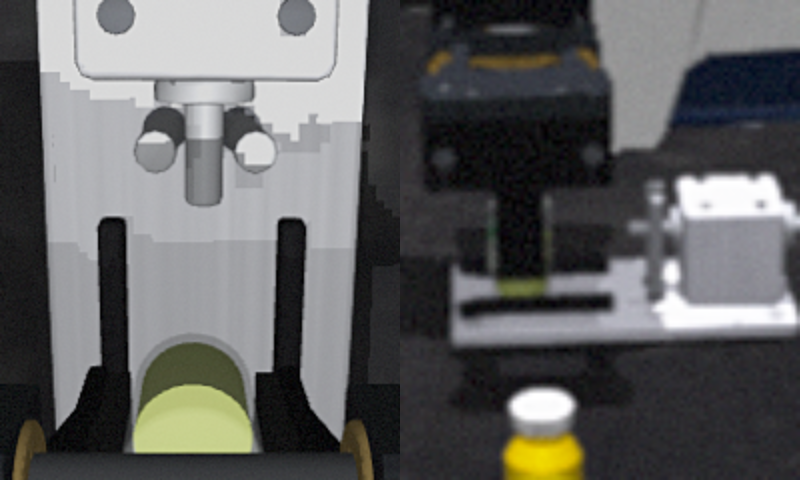

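Both posts (px (298,174) and (347,174)) and the guides show the vial parallel to the channel, but 1.9 mm toward +y. I'll correct that, ease the foot load and advance.

```bash
python3 -m handwheel '[[0.02,0,0.0019,-0.0004,0,0,0],[0.02,0,0,0,0,0,0]]'; python3 -m handwheel '[[0.02,0.008,0,0,0,0,0],[0.02,0.008,0,0,0,0,0],[0.02,0.008,0,0,0,0,0],[0.02,0.006,0,0,0,0,0],[0.02,0,0,0,0,0,0]]'; python3 -m handwheel '[[0.02,0.003,0,0,0,0,0],[0.02,0,0,0,0,0,0]]';  python3 -m handwheel '[[0.02,0.002,0,0,0,0,0],[0.02,0,0,0,0,0,0]]'
```

```text
time: 8.95
position: [0.5185, -0.1189, 0.0255]
tool_rot: [3.141, -0.033, -0.0]
ft_force: [1.0, -0.3, -0.1]
grip_width: 0.303
grip_force: 35.0
time: 9.57
position: [0.5492, -0.1192, 0.0258]
tool_rot: [3.141, -0.032, 0.0]
ft_force: [-0.2, -0.5, -0.1]
grip_width: 0.303
grip_force: 35.0
time: 9.82
position: [0.5517, -0.1193, 0.0259]
tool_rot: [3.141, -0.033, 0.0]
ft_force: [0.0, -0.3, -1.0]
grip_width: 0.301
grip_force: 35.0
time: 10.07
position: [0.5531, -0.1194, 0.0258]
tool_rot: [-3.141, 0.033, 0.002]
ft_force: [-1.3, -0.1, 1.2]
grip_width: 0.303
grip_force: 35.0
```

```bash
for i in 1 ; do python3 -m handwheel '[[0.02,0.002,0,0,0,0,0],[0.02,0,0,0,0,0,0]]';python3 -m handwheel '[[0.02,0.002,0,0,0,0,0],[0.02,0,0,0,0,0,0]]';python3 -m handwheel '[[0.02,0.002,0,0,0,0,0],[0.02,0,0,0,0,0,0]]';python3 -m handwheel '[[0.02,0.001,0,0,0,0,0],[0.02,0,0,0,0,0,0]]'; done | grep -v grip
```

```text
time: 10.32
position: [0.555, -0.1194, 0.0257]
tool_rot: [-3.141, 0.033, 0.002]
ft_force: [-4.5, 0.1, 2.2]
time: 10.58
position: [0.557, -0.1195, 0.0256]
tool_rot: [-3.141, 0.033, 0.002]
ft_force: [-5.6, 0.2, 1.8]
time: 10.82
position: [0.5587, -0.1196, 0.0256]
tool_rot: [-3.141, 0.033, 0.004]
ft_force: [-5.8, 0.2, 3.7]
time: 11.08
position: [0.5594, -0.1195, 0.0256]
tool_rot: [-3.141, 0.033, 0.004]
ft_force: [-6.1, -0.5, 4.0]
```

```bash
(python3 -m handwheel '[[0.02,0.001,0,-0.0003,0,0,0],[0.02,0,0,0,0,0,0]]';python3 -m handwheel '[[0.02,0.001,0,0,0,0,0],[0.02,0,0,0,0,0,0]]';python3 -m handwheel '[[0.02,0.001,0,0,0,0,0],[0.02,0,0,0,0,0,0]]';python3 -m handwheel '[[0.02,0.0005,0,0,0,0,0],[0.02,0,0,0,0,0,0]]') | grep -v tool
```

```text
time: 11.32
position: [0.56, -0.1196, 0.0256]
ft_force: [-6.7, 0.1, 3.1]
grip_width: 0.299
grip_force: 35.0
time: 11.58
position: [0.5609, -0.1196, 0.0257]
ft_force: [-8.3, -0.0, 3.4]
grip_width: 0.302
grip_force: 35.0
time: 11.82
position: [0.5617, -0.1196, 0.0256]
ft_force: [-7.9, 0.6, 3.7]
grip_width: 0.299
grip_force: 35.0
time: 12.08
position: [0.562, -0.1196, 0.0256]
ft_force: [-9.5, -0.4, 3.4]
grip_width: 0.301
grip_force: 35.0
```

```bash
(python3 -m handwheel '[[0.02,0.0005,0,0,0,0,0],[0.02,0,0,0,0,0,0]]';python3 -m handwheel '[[0.02,0.0005,0,0,0,0,0],[0.02,0,0,0,0,0,0]]';python3 -m handwheel '[[0.02,0.0005,0,0,0,0,0],[0.02,0,0,0,0,0,0]]') | grep -v tool
```

```text
time: 12.32
position: [0.5625, -0.1197, 0.0256]
ft_force: [-9.1, 0.0, 4.5]
grip_width: 0.307
grip_force: 35.0
time: 12.58
position: [0.5629, -0.1197, 0.0256]
ft_force: [-8.6, 0.4, 5.2]
grip_width: 0.303
grip_force: 35.0
time: 12.82
position: [0.5629, -0.1197, 0.0256]
ft_force: [-9.4, 1.0, 5.5]
grip_width: 0.303
grip_force: 35.0
```

```bash
(python3 -m handwheel '[[0.02,0.0005,0,-0.0002,0,0,0],[0.02,0,0,0,0,0,0],[0.02,0,0,0,0,0,0]]';python3 -m handwheel '[[0.02,0.0005,0,0,0,0,0],[0.02,0,0,0,0,0,0],[0.02,0,0,0,0,0,0]]') | grep -v tool
```

```text
time: 13.2
position: [0.5629, -0.1196, 0.0256]
ft_force: [-11.3, 0.7, 5.3]
grip_width: 0.305
grip_force: 35.0
time: 13.58
position: [0.5629, -0.1197, 0.0256]
ft_force: [-12.8, -0.6, 6.6]
grip_width: 0.305
grip_force: 35.0
```

The TCP has stopped at 0.5629 while the force climbs, so the vial is on the stop. I'll add a little firmness and check by eye.

```bash
python3 -m handwheel '[[0.02,0.001,0,-0.0003,0,0,0],[0.02,0.0005,0,0,0,0,0],[0.02,0,0,0,0,0,0],[0.02,0,0,0,0,0,0]]'
python3 - <<'E'
from h import *
s=ctrl.get_state();tcp=np.array(s["position"])[:2];R=cv2.Rodrigues(np.array(s["tool_rot"]))[0];u=R[:2,0];n=np.array([-u[1],u[0]])
im,d,A=grab("wrist");i2,_,_=grab("side")
o=np.zeros((600,800,3),np.uint8);o[:,:400]=cv2.resize(im[190:340,270:370],(400,600),interpolation=2);o[:480,400:]=cv2.resize(i2[180:300,280:380],(400,480),interpolation=2);cv2.imwrite("pics/m4.png",o)
P=cloud(A,d);w=(P[...,:2]-tcp)*1e3
m=(P[...,2]>.05)&(P[...,2]<.063)&(abs(w@n)<16)&(w@u>8)&(w@u<20)
k,l,st,ce=cv2.connectedComponentsWithStats(m.astype(np.uint8))
for i in range(1,k):
    if st[i,4]>8: q=w[l==i];print("post?",ce[i].round(),st[i,4],(q@u).mean(),(q@n).mean())
E
```

```text
time: 14.08
position: [0.5629, -0.1196, 0.0256]
tool_rot: [-3.14, 0.034, 0.017]
ft_force: [-15.2, 0.6, 9.2]
grip_width: 0.3
grip_force: 35.0
post? [316. 310.] 1917 13.663567901918281 -0.12835473560461974
post? [275. 319.] 131 10.214278546554814 14.552311749451453
post? [357. 319.] 118 10.152620966654414 -14.607339313251961
```

View pics/m4.png

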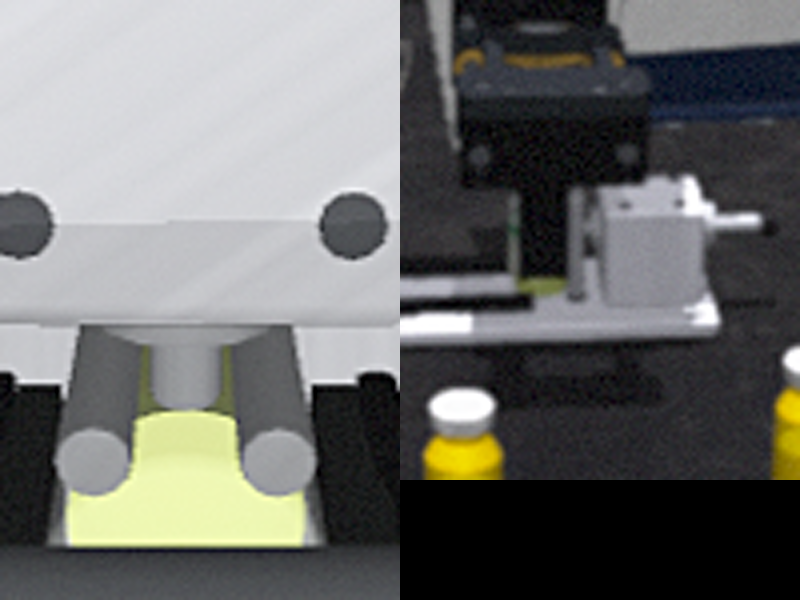

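```bash
python3 -m handwheel '[[0.02,0,0,-0.0005,0,0,0],[0.02,0,0,0,0,0,0],[0.02,0,0,0,0,0,0]]';python3 -m handwheel '[[0.02,0,0,0,0,0,0],[0.02,0,0,0,0,0,0],[0.02,0,0,0,0,0,0],[0.02,0,0,0,0,0,0]]'
```

```text
time: 14.55
position: [0.5629, -0.1197, 0.0257]
tool_rot: [-3.14, 0.034, 0.017]
ft_force: [-15.4, 1.8, 6.6]
grip_width: 0.304
grip_force: 35.0
time: 15.05
position: [0.5629, -0.1196, 0.0257]
tool_rot: [-3.14, 0.034, 0.017]
ft_force: [-14.6, 0.8, 5.6]
grip_width: 0.303
grip_force: 35.0
```

Both posts touch the glass symmetrically. The push is steady at about 15 N against the 9 N spring, and the grip is steady at 35 N. Handing in.

```bash
python3 -c "
from bench import ctrl
print(ctrl.close_job())"
```

```text
the job is handed in; nothing more can be done
None
```

The white-capped tall vial is upright in the nest and home on both stop posts, still gripped and held against the spring with about 15 N; the job was handed in at about 15 s, and the arm never touched the other objects.

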